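# Set out the assay reagents in their colour-coded cups

### The arm

A 6-joint arm with a two-finger parallel gripper is mounted at the origin on a cart in front of the work surface, level with it; the furniture and walls round the work are solid. World frame = base frame: x ahead of the robot, y to its left, z up, the work surface at z = 0. Lengths are in m, angles in rad, forces in N, time in s.
With the tool pointing down it reaches from about 0.375 to 0.9 m from the base axis. Payload 3.1 kg.
Tool frame: the origin (TCP) lies on the centre line of the jaws, within the pads' length; the fingertips stand 25 mm ahead of it and the grasp point (between the pads) lies 6 mm ahead of it (manip.tip_extent is the distance from the TCP to the fingertips, in m); z points along the fingers, y is the line along which they close (so a half turn about z gives the same grasp; the last joint's range is limited). The gripper opens to 85 mm and grips with 20 to 120 N. Pads are 22 mm wide; open, the fingers measure 114 mm over their backs; the gripper's body (76 mm by 85 mm) begins 54 mm behind the grasp point. The pads swing forward as they close: fully open they stand 13 mm farther back than shut.
Start: joints at [-1.345, 0.527, 1.433, -0, 1.181, -0.178], TCP at [0.246, -0.574, 0.256] pointing down, gripper open.
Joint ranges: [-3.08, 3.08], [-0.75, 2.2], [0.22, 2.44], [-1.43, 4.57], [0, 2.65], [-2.85, 2.85]. Speed limits (rad/s): [2.79, 2.79, 3.14, 3.14, 3.14, 3.14].

### API

Orientations are given as a unit quaternion [x, y, z, w].
In Python, from station import readout, imaging, order, manip gives the robot as it stands.
- The arm moves only by the tool move_arm, never from a script. Its argument "rows" is a list of rows, each a list of 7 numbers: the turn, a rotation vector about the tool's x, y, z in degrees, then the shift along the tool's x, y, z in mm, then the closure, from 0 (fully open) to 1 (shut). A call has 1 to 12 rows; each row is the pose to reach, as a shift and turn from the pose commanded when the call began, along the tool's axes at that moment; what a row does not reach only later rows make up. A row lasts 1/12 s, in which the tool goes at most 41.7 mm and 7.16 degrees, less where a joint would pass 70% of its speed; a pose out of reach is approached as far as the arm can. A call with a gripper value outside its range is refused whole. The fingers move at their own pace and stop on an object; "squeeze" is the grip in N (left out, the last holds). Time passes only in rows, so rows that repeat a pose let the fingers close. It gives the time, the measured TCP pose, the force, the opening and the grip force at its end, in the units of the state.
- readout.sense(): the state, without advancing time (a new reading comes with each control period).
- imaging.snapshot(name): name is "side" or "top" or "wrist"; returns a dict with "img" (420x560x3 uint8, red, green, blue), "z_map" (420x560 float32, m along the optical axis (not along the pixel's ray), 0 where there is no reading), "fovy" (degrees; the focal length in pixels is half the picture's height over the tangent of half this angle, whatever the lens; pixels are square), "cx", "cy" (the principal point, pixels), "rvec" (rotation vector, rad) and "tvec" (3), from world to camera coordinates, as OpenCV has them. Camera axes: x right, y down, z forward; pixel columns grow to the right and rows downward; lengths in m; the calibration is good to about 2 mm. A picture is of the moment at which its call begins.
- order.sign_off(): hands the job in; it is judged then, once.
The state is a dict: "t": time; "q": joint angles; "qd": joint speeds; "tau": joint torques, N m; "tcp_pos": TCP position; "tool_rot": TCP orientation; "force": force on the tool from outside, world axes, zero at the start; "ft_torque": the same for the moment, N m; "finger_gap": opening from 0.0 (shut) to 1.0 (fully open); "gripper_force": force on a finger pad.
Only numpy, scipy, OpenCV 4.12 (cv2) and the standard library are available. Lean on these libraries where they do the work, as an engineer would, in place of code of your own. Each camera call takes 0.05 s, during which the arm holds its last target. There are 200 camera calls.

### The job

Set up the bench for the assay: stand each of the four reagent vials upright in the fixed cup of the same colour as its cap, down on the floor of the cup, and let go of it. The stop solution, the vial with the yellow cap, goes in last, only when the red, green and blue ones are standing in their cups. Do not tip any vial over on the way.

Things in the scene. Friction and masses are not known exactly. Their poses are not given: they have to be found in the camera images.
- vial_red: loose reagent vial with a fixed screw cap, white body, red cap and red band; standing upright, body 30 mm in diameter from its foot up to 50 mm, then a slightly narrower cap, 62 mm high in all; under 80 g. Origin: centre of its underside, z up along the vial
- cup_red: red plastic cup for the vial with the red cap, fixed to the worktop on a square grey foot 64 mm wide with four small screws; an open round well 46 mm inside, wall 5 mm, its flat floor 5 mm and its rim 15 mm above the worktop. Origin: centre of the foot's underside (on the worktop), z up
- vial_green: loose reagent vial with a fixed screw cap, brown body, green cap and green band; standing upright, body 30 mm in diameter from its foot up to 50 mm, then a slightly narrower cap, 62 mm high in all; under 80 g. Origin: centre of its underside, z up along the vial
- cup_green: green plastic cup for the vial with the green cap, fixed to the worktop on a square grey foot 64 mm wide with four small screws; an open round well 46 mm inside, wall 5 mm, its flat floor 5 mm and its rim 15 mm above the worktop. Origin: centre of the foot's underside (on the worktop), z up
- vial_yellow: loose reagent vial with a fixed screw cap, brown body, yellow cap and yellow band; standing upright, body 34 mm in diameter from its foot up to 56 mm, then a slightly narrower cap, 70 mm high in all; under 80 g. Origin: centre of its underside, z up along the vial
- cup_yellow: yellow plastic cup for the vial with the yellow cap, fixed to the worktop on a square grey foot 68 mm wide with four small screws; an open round well 50 mm inside, wall 5 mm, its flat floor 5 mm and its rim 15 mm above the worktop. Origin: centre of the foot's underside (on the worktop), z up
- vial_blue: loose reagent vial with a fixed screw cap, small, white body, blue cap and blue band; standing upright, body 18 mm in diameter from its foot up to 32 mm, then a slightly narrower cap, 40 mm high in all; under 80 g. Origin: centre of its underside, z up along the vial
- cup_blue: blue plastic cup for the vial with the blue cap, fixed to the worktop on a square grey foot 52 mm wide with four small screws; an open round well 34 mm inside, wall 5 mm, its flat floor 5 mm and its rim 15 mm above the worktop. Origin: centre of the foot's underside (on the worktop), z up

How it is judged:
On the way, in this order (a step that is already met when the one before it is completed fails the run):
1. the red, green and blue vials all stand released in their own cups (in any order), the yellow one not yet in its cup (horizontal distance between vial_red and cup_red below 0.012 m and z of vial_red in the frame of cup_red between 0.001 and 0.009 m and angle between each of vial_red, vial_green, vial_blue's own z axis and vertical below 0.1 rad and linear speed of each of vial_red, vial_green, vial_blue below 0.02 m/s and contact force between the fingers and vial_red below 0.1 N and horizontal distance between vial_green and cup_green below 0.012 m and z of vial_green in the frame of cup_green between 0.001 and 0.009 m and contact force between the fingers and vial_green below 0.1 N and horizontal distance between vial_blue and cup_blue below 0.012 m and z of vial_blue in the frame of cup_blue between 0.001 and 0.009 m and contact force between the fingers and vial_blue below 0.1 N), for 0.2 s.
2. then the yellow vial stands in its cup (horizontal distance between vial_yellow and cup_yellow below 0.012 m and z of vial_yellow in the frame of cup_yellow between 0.001 and 0.009 m and angle between vial_yellow's own z axis and vertical below 0.1 rad), for 0.2 s.
At the end, for the whole second after the job is handed in: Each vial stands in the cup of its cap's colour: centre within 12 mm of the cup's centre (a vial that stands on the cup's floor has 8 mm of play), underside less than 9 mm above the worktop (floor of the cup 5 mm), upright within 0.1 rad, released and at rest (all of step 1 and all of step 2 and linear speed of vial_yellow below 0.02 m/s and contact force between the fingers and vial_yellow below 0.1 N); the robot touches nothing.
It fails at once if a vial is tipped over (more than 45 degrees) (angle between any of vial_red, vial_green, vial_yellow, vial_blue's own z axis and vertical above 0.785 rad).
It also fails if it takes over 107 s, if anything falls off the work surface, if the arm or the gripper's body presses on something with over 40 N, if the wrist force passes 120 N, or if a joint passes its speed limit or range.

## Working session

There is one attempt and no reset: what is moved stays moved. The work goes in short steps, Python scripts to look and compute and a tool call to move; the robot and the scene stay as the last step left them, time stands still between calls to the robot, and variables do not carry over. Pictures are saved under pics/ and viewed, at most 14 in all, crops included, and the job is handed in when it is done.

Besides the shell and the picture viewer there is one more tool, called after "Request:" as a command line: name --pt "numbers of a row" for each row, then --argument value for the rest. move_arm: Moves the arm, as the interface text tells. Its arguments: {"type":"object","properties":{"rows":{"type":"array"},"squeeze":{"type":"number"}},"required":["rows"]}

```bash
mkdir -p pics
cat > h.py <<'E'
import numpy as np,cv2
from station import readout,imaging,order,manip
def snap(n,f=None):
    s=imaging.snapshot(n)
    if f: cv2.imwrite('pics/'+f,s['img'][:,:,::-1])
    return s
def world(s):
    z=s['z_map'];h,w=z.shape;f=h/2/np.tan(np.radians(s['fovy'])/2)
    v,u=np.mgrid[:h,:w]
    p=np.dstack([(u-s['cx'])/f*z,(v-s['cy'])/f*z,z])
    R=cv2.Rodrigues(np.array(s['rvec'],float))[0]
    P=(p-np.array(s['tvec']).ravel())@R
    P[z==0]=np.nan
    return P
E
python3 - <<'E'
from h import *
for n in ('top','side'):
    s=snap(n,n+'0.png');print(n,s['fovy'],s['cx'],s['cy'],s['tvec'])
    P=world(s);np.savez(n+'0.npz',P=P,img=s['img'])
    hsv=cv2.cvtColor(s['img'],cv2.COLOR_RGB2HSV)
    H,S,V=cv2.split(hsv)
    for c,m in dict(red=(H<6)|(H>174),yellow=(H>22)&(H<34),green=(H>45)&(H<85),blue=(H>100)&(H<125)).items():
        m=(m&(S>130)&(V>60)).astype(np.uint8)
        k,l,st,ce=cv2.connectedComponentsWithStats(m)
        for i in range(1,k):
            if st[i,4]>30:
                q=P[l==i];q=q[~np.isnan(q[:,0])]
                if len(q): print(c,st[i],np.percentile(q,[2,50,98],axis=0).round(3).tolist())
print(readout.sense(),manip.tip_extent)
E
```

```text
top 51.00010410545405 277.30111227235926 209.0983393043162 [-0.02180391  0.5734783   0.93194938]
red [274  73   6  13  53] [[0.864, -0.008, 0.067], [0.883, -0.003, 0.074], [0.895, 0.003, 0.078]]
red [314 189  23  23 419] [[0.581, -0.147, 0.001], [0.607, -0.122, 0.006], [0.63, -0.098, 0.017]]
red [189 257  10  10  71] [[0.444, 0.161, 0.023], [0.454, 0.171, 0.061], [0.463, 0.187, 0.065]]
yellow [324  69   6  13  46] [[0.877, -0.125, 0.062], [0.894, -0.119, 0.075], [0.906, -0.114, 0.077]]
yellow [548 103  12  36 348] [[0.769, -0.675, 0.004], [0.803, -0.666, 0.026], [0.838, -0.663, 0.052]]
yellow [406 208  13  12 121] [[0.556, -0.319, 0.049], [0.568, -0.307, 0.069], [0.58, -0.297, 0.073]]
yellow [335 250  26  26 528] [[0.435, -0.199, 0.0], [0.461, -0.173, 0.005], [0.487, -0.146, 0.017]]
green [141 196  24  23 415] [[0.558, 0.258, 0.001], [0.583, 0.285, 0.006], [0.605, 0.307, 0.017]]
blue [ 48  14  35  22 253] [[0.881, 0.38, 0.222], [0.89, 0.396, 0.254], [0.907, 0.429, 0.271]]
blue [266 153  18  17 247] [[0.679, -0.019, 0.001], [0.701, 0.0, 0.007], [0.718, 0.019, 0.017]]
blue [499 174  13
[... 1251 characters left out ...]
0.542, 0.02]]
{'t': 0.1, 'q': array([-1.34448356e+00,  5.28408317e-01,  1.43376934e+00, -4.86208375e-06,
        1.18142585e+00, -1.78496071e-01]), 'qd': array([-0.00073365, -0.00283502, -0.0026624 , -0.00116835,  0.00082555,
       -0.0008361 ]), 'tau': array([-4.43468434e-05, -4.43304026e+01, -1.78585714e+01, -3.07488153e-04,
        3.90109053e-03, -5.76374148e-06]), 'tcp_pos': array([ 0.24604335, -0.57388004,  0.2554114 ]), 'tool_rot': array([ 9.79585380e-01,  2.01026049e-01, -2.62832408e-05, -1.00508299e-03]), 'force': array([ 0.42360131, -0.46803575,  0.16017749]), 'ft_torque': array([-0.01594849, -0.01143025,  0.03509856]), 'gripper_force': 0.0, 'finger_gap': 1.0002068989727495} 0.025
```

View pics/top0.png

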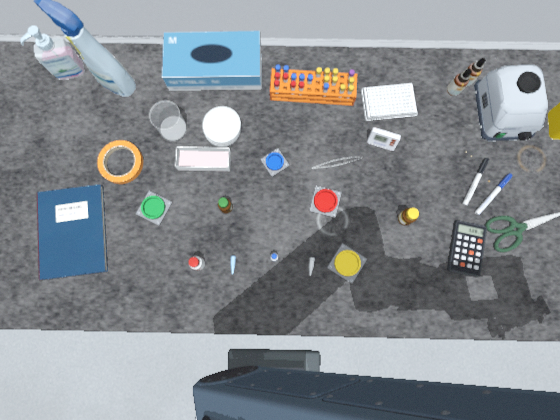

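View pics/side0.png

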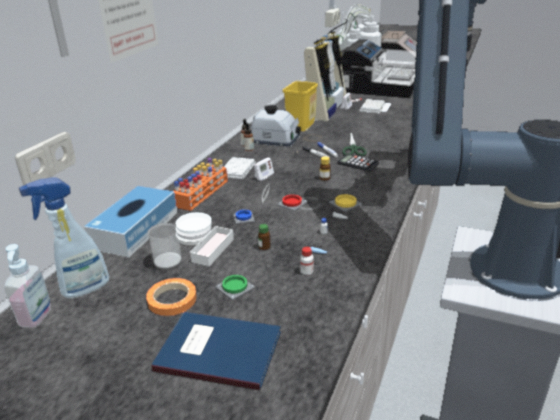

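Top view: vials are red (195,262), blue (274,257), green (225,205) and yellow (409,215). Cups are green (153,207), blue (275,161), red (325,201) and yellow (347,263). A faint ring shows near (332,220), next to the red cup. The side view agrees, and all the vials are upright. Next I'll get precise positions.

Run:
```python
from h import *
for n in('top','side'):
    d=np.load(n+'0.npz');P=d['P'].reshape(-1,3)
    ok=~np.isnan(P[:,0]);P=P[ok]
    for c,(x,y,h,r) in dict(red=(.452,.174,.062,.03),green=(.58,.11,.062,.04),blue=(.46,0,.04,.035),yellow=(.567,-.306,.07,.03)).items():
        m=(abs(P[:,0]-x)<r)&(abs(P[:,1]-y)<r)
        q=P[m&(P[:,2]>h-.006)&(P[:,2]<h+.01)]
        b=P[m&(P[:,2]>.012)&(P[:,2]<h-.008)]
        rng=lambda a:(a.min(0).round(3).tolist(),a.max(0).round(3).tolist()) if len(a) else None
        print(n,c,len(q),q.mean(0).round(4),rng(q),rng(b))
    for c,(x,y,R) in dict(red=(.605,-.123,.028),green=(.582,.283,.028),blue=(.699,0,.022),yellow=(.461,-.173,.03)).items():
        m=(np.hypot(P[:,0]-x,P[:,1]-y)<R+.008)&(P[:,2]>.0125)&(P[:,2]<.022)
        q=P[m];A=np.c_[2*q[:,:2],np.ones(len(q))];s=np.linalg.lstsq(A,(q[:,:2]**2).sum(1),rcond=None)[0]
        print(n,'cup',c,len(q),s[:2].round(4),np.sqrt(s[2]+s[0]**2+s[1]**2).round(4),((q[:,:2].min(0)+q[:,:2].max(0))/2).round(4))
d=np.load('top0.npz');print(d['P'][205:236:4,316:350:4,2].round(3))
```

```text
top red 86 [0.4518 0.1697 0.0608] ([0.441, 0.16, 0.057], [0.463, 0.18, 0.066]) ([0.437, 0.155, 0.012], [0.467, 0.184, 0.053])
top green 81 [0.5857 0.1119 0.0609] ([0.575, 0.1, 0.057], [0.596, 0.123, 0.065]) ([0.571, 0.097, 0.014], [0.6, 0.125, 0.054])
top blue 26 [ 0.4691 -0.0048  0.0398] ([0.463, -0.01, 0.036], [0.475, 0.002, 0.043]) ([0.461, -0.014, 0.012], [0.478, 0.004, 0.029])
top yellow 109 [ 0.567  -0.3087  0.069 ] ([0.555, -0.321, 0.064], [0.579, -0.296, 0.074]) ([0.551, -0.325, 0.012], [0.584, -0.292, 0.062])
top cup red 124 [ 0.6044 -0.1228] 0.0252 [ 0.6045 -0.1225]
top cup green 123 [0.5811 0.2826] 0.0255 [0.581  0.2827]
top cup blue 94 [ 0.6986 -0.001 ] 0.0191 [ 0.6982 -0.001 ]
top cup yellow 123 [ 0.4598 -0.1726] 0.0272 [ 0.4596 -0.1726]
side red 67 [0.449  0.1728 0.0621] ([0.438, 0.159, 0.056], [0.46, 0.182, 0.066]) ([0.434, 0.163, 0.012], [0.465, 0.188, 0.053])
side green 54 [0.5826 0.1142 0.0617] ([0.573, 0.1, 0.056], [0.593, 0.124, 0.065]) ([0.567, 0.103, 0.012], [0.598, 0.131, 0.054])
side blue 25 [ 0.4671 -0.0027  0.0397] ([0.461, -0.009, 0.036], [0.474, 0.003, 0.0
[... 268 characters left out ...]
 [0.5783 0.2835] 0.0253 [0.5782 0.2826]
side cup blue 74 [ 6.969e-01 -1.000e-04] 0.0195 [6.966e-01 2.000e-04]
side cup yellow 97 [ 0.4583 -0.1716] 0.0272 [ 0.4584 -0.1711]
[[ 0.016  0.007  0.002  0.004  0.002  0.011 -0.002 -0.002 -0.002]
 [ 0.004  0.015  0.007  0.005  0.012  0.003 -0.001 -0.     0.   ]
 [-0.002  0.005  0.002  0.006  0.003  0.002 -0.002  0.002 -0.   ]
 [-0.001  0.     0.001 -0.001 -0.001 -0.004 -0.002  0.     0.002]
 [-0.002  0.001  0.003 -0.002  0.     0.002 -0.001 -0.001 -0.001]
 [ 0.     0.     0.002 -0.    -0.002 -0.001 -0.002 -0.001 -0.001]
 [-0.001  0.    -0.003  0.    -0.005  0.002  0.003  0.001  0.001]
 [-0.003 -0.002 -0.001  0.001  0.001  0.     0.001 -0.004  0.   ]]
```

Request:
move_arm --pt "0 0 -7 0 0 0 0.3" --pt "0 0 -14 0 0 0 0.3" --pt "0 0 -23.2 0 0 0 0.3" --pt "0 0 -23.2 0 0 0 0.3" --pt "0 0 -23.2 0 0 0 0.3"

```text
t: 0.52
tcp_pos: [0.2461, -0.5741, 0.2558]
tool_rot: [0.919, 0.394, 0.0, -0.001]
force: [-0.7, -0.3, -0.5]
finger_gap: 0.699
gripper_force: 0.0
```

Request:
move_arm --pt "0 0 7 57 -23 0 0.3" --pt "0 0 14 94 -39 0 0.3" --pt "0 0 21 132 -54 0 0.3" --pt "0 0 28 170 -70 0 0.3" --pt "0 0 35 208 -85 0 0.3" --pt "0 0 42 245 -101 0 0.3" --pt "0 0 46.4 283 -116 0 0.3" --pt "0 0 46.4 321 -132 0 0.3" --pt "0 0 46.4 358 -147 0 0.3" --pt "0 0 46.4 396 -163 0 0.3" --pt "0 0 46.4 434 -178 0 0.3" --pt "0 0 46.4 434 -178 0 0.3"

```text
t: 1.52
tcp_pos: [0.4167, -0.1324, 0.2562]
tool_rot: [1.0, 0.001, -0.0, -0.001]
force: [0.2, -0.4, -0.6]
finger_gap: 0.697
gripper_force: 0.0
```

Request:
move_arm --pt "0 0 0 12 -32 20 0.3" --pt "0 0 0 25 -64 40 0.3" --pt "0 0 0 38 -96 60 0.3" --pt "0 0 0 51 -128 80 0.3" --pt "0 0 0 51 -128 110 0.3" --pt "0 0 0 51 -128 140 0.3" --pt "0 0 0 51 -128 165 0.3" --pt "0 0 0 51 -128 190 0.3" --pt "0 0 0 51 -128 205 0.3" --pt "0 0 0 51 -128 216 0.3" --pt "0 0 0 51 -128 216 0.3" --pt "0 0 0 51 -128 216 0.3" --squeeze 25

```text
t: 2.52
tcp_pos: [0.4674, -0.0094, 0.0398]
tool_rot: [1.0, -0.0, -0.001, -0.0]
force: [0.0, 0.5, 0.2]
finger_gap: 0.698
gripper_force: 0.0
```

Run:
```python
from h import *
snap('wrist','w1.png');print(readout.sense()['tcp_pos'])
```

```text
[ 0.46781731 -0.00949387  0.04044724]
```

View pics/w1.png

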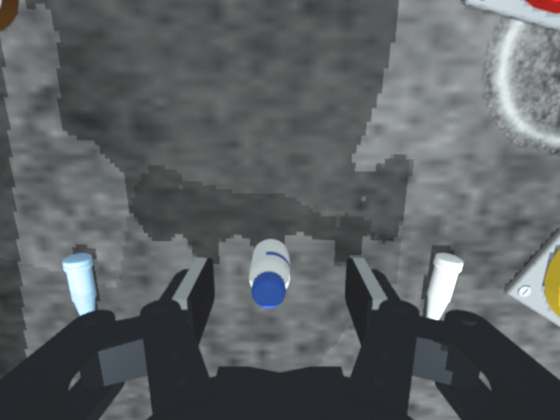

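The blue vial sits between the pads at (268,275), about 5 mm left of centre. The small tubes on both sides are clear of the fingers. I'll centre the jaws and close.

Request:
move_arm --pt "0 0 0 0 -5 0 0.3" --pt "0 0 0 0 -5 0 1" --pt "0 0 0 0 -5 0 1" --pt "0 0 0 0 -5 0 1" --pt "0 0 0 0 -5 0 1" --pt "0 0 0 0 -5 0 1" --pt "0 0 0 0 -5 0 1" --pt "0 0 0 0 -5 0 1" --pt "0 0 0 0 -5 0 1" --squeeze 25

```text
t: 3.32
tcp_pos: [0.4679, -0.0044, 0.0409]
tool_rot: [1.0, -0.0, 0.001, 0.0]
force: [0.8, 0.6, 5.7]
finger_gap: 0.197
gripper_force: 24.5
```

Request:
move_arm --pt "0 0 0 0 0 -15 1" --pt "0 0 0 0 0 -40 1" --pt "0 0 0 20 0 -60 1" --pt "0 0 0 50 -2 -60 1" --pt "0 0 0 85 -4 -60 1" --pt "0 0 0 120 -4 -60 1" --pt "0 0 0 155 -4 -60 1" --pt "0 0 0 190 -4 -60 1" --pt "0 0 0 215 -4 -60 1" --pt "0 0 0 230 -4 -60 1" --pt "0 0 0 230 -4 -60 1" --pt "0 0 0 230 -4 -60 1"

```text
t: 4.32
tcp_pos: [0.6972, -0.0005, 0.0994]
tool_rot: [1.0, 0.0, -0.001, -0.0]
force: [-0.0, 0.6, 0.2]
finger_gap: 0.192
gripper_force: 24.7
```

Run:
```python
from h import *
snap('wrist','w2.png');s=readout.sense();print(s['tcp_pos'],s['force'],s['finger_gap'])
```

```text
[ 6.96092157e-01 -3.35732425e-04  9.93944972e-02] [-0.32089993 -0.64014963 -1.07854189] 0.194788357130668
```

View pics/w2.png

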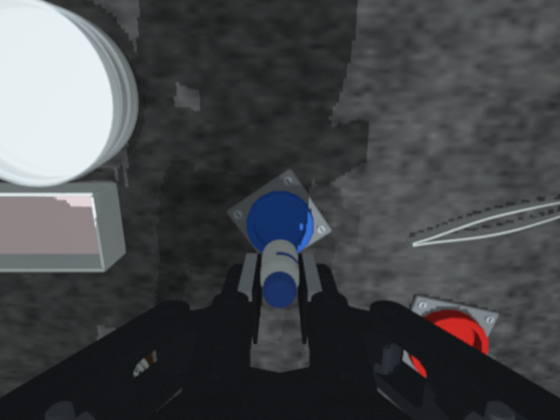

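The blue vial hangs straight at (280,270), just above the cup at (281,222). Lowering and releasing.

Request:
move_arm --pt "0 0 0 0 0 15 1" --pt "0 0 0 0 0 30 1" --pt "0 0 0 0 0 42 1" --pt "0 0 0 0 0 49 1" --pt "0 0 0 0 0 53 1" --pt "0 0 0 0 0 54 1" --pt "0 0 0 0 0 54 1" --pt "0 0 0 0 0 54 0.6" --pt "0 0 0 0 0 54 0.5" --pt "0 0 0 0 0 54 0.5" --pt "0 0 0 0 0 54 0.5" --pt "0 0 0 0 0 54 0.5"

```text
t: 5.37
tcp_pos: [0.6978, -0.0005, 0.0464]
tool_rot: [1.0, -0.0, 0.0, 0.0]
force: [0.0, 0.0, -0.3]
finger_gap: 0.501
gripper_force: 0.0
```

Request:
move_arm --pt "0 0 0 0 0 -20 0.5" --pt "0 0 0 0 0 -50 0.5" --pt "0 0 0 0 0 -80 0.3" --pt "0 0 0 -20 -20 -90 0.3" --pt "0 0 0 -43 -43 -90 0.3" --pt "0 0 0 -66 -66 -90 0.3" --pt "0 0 0 -89 -89 -90 0.3" --pt "0 0 0 -106 -106 -90 0.3" --pt "0 0 0 -114 -114 -90 0.3" --pt "0 0 0 -114 -114 -90 0.3" --pt "0 0 0 -114 -114 -90 0.3"

```text
t: 6.28
tcp_pos: [0.5847, 0.1135, 0.1367]
tool_rot: [1.0, 0.0, 0.001, 0.0]
force: [0.3, 0.7, -0.1]
finger_gap: 0.7
gripper_force: 0.0
```

Run:
```python
from h import *
s=snap('wrist','w3.png');t=snap('top');P=world(t).reshape(-1,3)
print(readout.sense()['tcp_pos'])
m=(np.hypot(P[:,0]-.698,P[:,1])<.035)&(P[:,2]>.025)&(P[:,2]<.06);q=P[m];print(len(q),q.mean(0),q.max(0),q.min(0))
P=world(s).reshape(-1,3)
m=(np.hypot(P[:,0]-.584,P[:,1]-.113)<.03)&(P[:,2]>.056)&(P[:,2]<.068);q=P[m];print(len(q),q.mean(0),q.max(0),q.min(0))
```

```text
[0.58564933 0.11251522 0.13657826]
53 [ 0.69635944 -0.00130413  0.03786411] [0.70431615 0.00707879 0.04758562] [ 0.68948177 -0.00947408  0.02527734]
1058 [0.5879898  0.11160716 0.06157424] [0.59851798 0.12265057 0.06418649] [0.57589815 0.10019367 0.05610392]
```

View pics/w3.png

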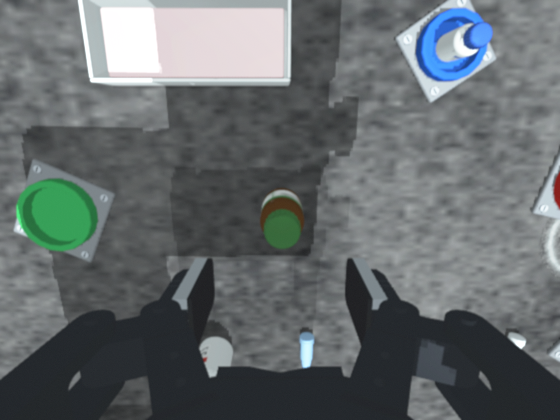

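The blue vial stands in its cup at (450,45). The green vial is at (282,225), centred between the fingers. Descending and gripping.

Request:
move_arm --pt "0 0 0 2 1 25 0.3" --pt "0 0 0 2 1 50 0.3" --pt "0 0 0 2 1 70 0.3" --pt "0 0 0 2 1 85 0.3" --pt "0 0 0 2 1 91 0.3" --pt "0 0 0 2 1 91 0.3" --pt "0 0 0 2 1 91 1" --pt "0 0 0 2 1 91 1" --pt "0 0 0 2 1 91 1" --pt "0 0 0 2 1 91 1" --pt "0 0 0 2 1 91 1" --pt "0 0 0 2 1 91 1"

```text
t: 7.38
tcp_pos: [0.5867, 0.1125, 0.0465]
tool_rot: [1.0, 0.0, 0.001, 0.0]
force: [0.3, -1.6, 4.9]
finger_gap: 0.344
gripper_force: 25.1
```

Request:
move_arm --pt "0 0 0 0 0 -15 1" --pt "0 0 0 0 0 -40 1" --pt "0 0 0 -1 -15 -60 1" --pt "0 0 0 -3 -45 -60 1" --pt "0 0 0 -4 -80 -60 1" --pt "0 0 0 -5 -115 -60 1" --pt "0 0 0 -6 -145 -60 1" --pt "0 0 0 -6 -163 -60 1" --pt "0 0 0 -6 -170 -60 1" --pt "0 0 0 -6 -170 -60 1" --pt "0 0 0 -6 -170 -60 1"

```text
t: 8.3
tcp_pos: [0.5792, 0.282, 0.105]
tool_rot: [1.0, 0.0, -0.0, 0.0]
force: [0.8, -0.5, -1.3]
finger_gap: 0.342
gripper_force: 24.9
```

Request:
move_arm --pt "0 0 0 0 0 15 1" --pt "0 0 0 0 0 30 1" --pt "0 0 0 0 0 42 1" --pt "0 0 0 0 0 49 1" --pt "0 0 0 0 0 53 1" --pt "0 0 0 0 0 54.5 1" --pt "0 0 0 0 0 54.5 1" --pt "0 0 0 0 0 54.5 0.5" --pt "0 0 0 0 0 54.5 0.4" --pt "0 0 0 0 0 54.5 0.4" --pt "0 0 0 0 0 54.5 0.4" --pt "0 0 0 0 0 54.5 0.4"

```text
t: 9.3
tcp_pos: [0.5798, 0.2826, 0.0508]
tool_rot: [1.0, -0.0, 0.0, -0.0]
force: [0.0, -0.2, 0.0]
finger_gap: 0.599
gripper_force: 0.0
```

Request:
move_arm --pt "0 0 0 0 0 -20 0.4" --pt "0 0 0 0 0 -50 0.4" --pt "0 0 0 0 0 -80 0.3" --pt "0 0 0 -20 18 -86 0.3" --pt "0 0 0 -44 38 -86 0.3" --pt "0 0 0 -68 60 -86 0.3" --pt "0 0 0 -92 80 -86 0.3" --pt "0 0 0 -114 100 -86 0.3" --pt "0 0 0 -128 112 -86 0.3" --pt "0 0 0 -128 112 -86 0.3" --pt "0 0 0 -128 112 -86 0.3"

```text
t: 10.22
tcp_pos: [0.4516, 0.1703, 0.1371]
tool_rot: [1.0, -0.001, 0.0, -0.0]
force: [-1.0, 0.4, -0.0]
finger_gap: 0.698
gripper_force: 0.0
```

Run:
```python
from h import *
s=snap('wrist','w4.png');t=snap('top');P=world(t).reshape(-1,3)
print(readout.sense()['tcp_pos'])
m=(np.hypot(P[:,0]-.58,P[:,1]-.283)<.035)&(P[:,2]>.025)&(P[:,2]<.08);q=P[m];print(len(q),q.mean(0),q.max(0),q.min(0))
P=world(s).reshape(-1,3)
m=(np.hypot(P[:,0]-.4515,P[:,1]-.17)<.03)&(P[:,2]>.056)&(P[:,2]<.068);q=P[m];print(len(q),q.mean(0),q.max(0),q.min(0))
```

```text
[0.45347227 0.17103357 0.1371638 ]
181 [0.57618554 0.27665267 0.05448747] [0.59384024 0.29155488 0.07060818] [0.56393738 0.2656959  0.02520068]
1047 [0.45365289 0.16999065 0.06155453] [0.46400108 0.18139146 0.06387274] [0.44077555 0.15828669 0.05604684]
```

View pics/w4.png

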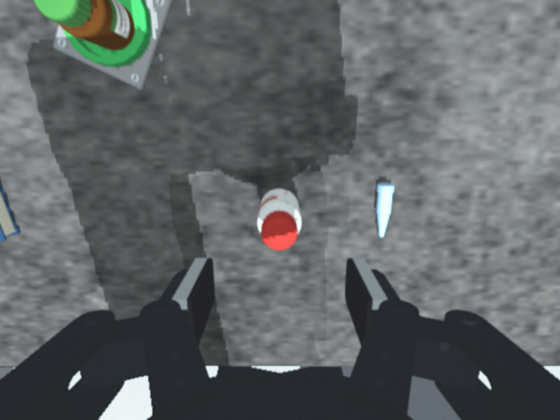

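The green vial stands in its cup at the upper left (110,30). The red vial is centred at (279,228). Gripping it.

Request:
move_arm --pt "0 0 0 1 0 25 0.3" --pt "0 0 0 1 0 50 0.3" --pt "0 0 0 1 0 70 0.3" --pt "0 0 0 1 0 85 0.3" --pt "0 0 0 1 0 91 0.3" --pt "0 0 0 1 0 91 0.3" --pt "0 0 0 1 0 91 1" --pt "0 0 0 1 0 91 1" --pt "0 0 0 1 0 91 1" --pt "0 0 0 1 0 91 1" --pt "0 0 0 1 0 91 1" --pt "0 0 0 1 0 91 1"

```text
t: 11.32
tcp_pos: [0.4535, 0.1707, 0.0467]
tool_rot: [1.0, -0.0, 0.001, -0.0]
force: [0.8, 0.1, 6.1]
finger_gap: 0.338
gripper_force: 25.2
```

Request:
move_arm --pt "0 0 0 0 0 -15 1" --pt "0 0 0 0 0 -40 1" --pt "0 0 0 10 15 -60 1" --pt "0 0 0 30 50 -60 1" --pt "0 0 0 50 88 -60 1" --pt "0 0 0 70 124 -60 1" --pt "0 0 0 88 160 -60 1" --pt "0 0 0 106 196 -60 1" --pt "0 0 0 124 230 -60 1" --pt "0 0 0 140 264 -60 1" --pt "0 0 0 149 284 -60 1" --pt "0 0 0 151 292 -60 1"

```text
t: 12.32
tcp_pos: [0.6056, -0.1257, 0.1059]
tool_rot: [1.0, -0.002, 0.002, 0.001]
force: [0.4, 0.5, 0.1]
finger_gap: 0.343
gripper_force: 24.9
```

Run:
```python
from h import *
s=snap('wrist','w5.png')
s=readout.sense();print(s['tcp_pos'],s['finger_gap'])
P=world(snap('top')).reshape(-1,3)
for x,y,h in((.58,.283,.067),(.698,0,.045)):
    m=(np.hypot(P[:,0]-x,P[:,1]-y)<.035)&(abs(P[:,2]-h)<.006);q=P[m];print(len(q),q.mean(0),q.max(0),q.min(0))
```

```text
[ 0.60473096 -0.12520683  0.10572791] 0.3421366757978309<stdin>:6: RuntimeWarning: Mean of empty slice.
  ret = um.true_divide(
Traceback (most recent call last):
ValueError: zero-size array to reduction operation maximum which has no identity
```

View pics/w5.png

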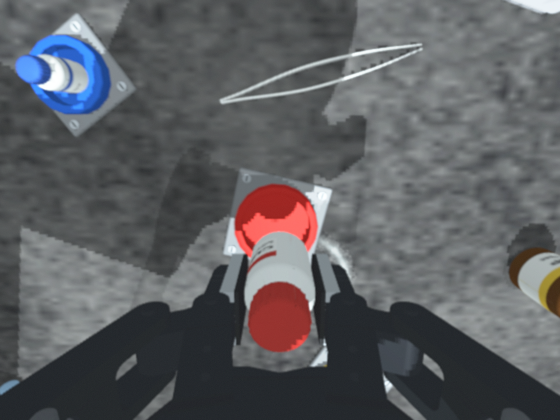

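The red vial hangs upright at (279,300), over its cup at (276,220). Lowering and releasing.

Request:
move_arm --pt "0 0 0 0 0 5 1" --pt "0 0 0 0 0 20 1" --pt "0 0 0 0 0 35 1" --pt "0 0 0 0 0 46 1" --pt "0 0 0 0 0 52 1" --pt "0 0 0 0 0 54.5 1" --pt "0 0 0 0 0 54.5 1" --pt "0 0 0 0 0 54.5 0.5" --pt "0 0 0 0 0 54.5 0.4" --pt "0 0 0 0 0 54.5 0.4" --pt "0 0 0 0 0 54.5 0.4" --pt "0 0 0 0 0 54.5 0.4"

```text
t: 13.42
tcp_pos: [0.6037, -0.1214, 0.0513]
tool_rot: [1.0, -0.0, 0.0, 0.0]
force: [-0.2, -0.1, 0.5]
finger_gap: 0.601
gripper_force: 0.0
```

Request:
move_arm --pt "0 0 0 0 0 -20 0.4" --pt "0 0 0 0 0 -50 0.4" --pt "0 0 0 0 0 -80 0.3" --pt "0 0 0 -5 25 -95 0.3" --pt "0 0 0 -12 60 -95 0.3" --pt "0 0 0 -20 95 -95 0.3" --pt "0 0 0 -27 130 -95 0.3" --pt "0 0 0 -34 160 -95 0.3" --pt "0 0 0 -38 180 -95 0.3" --pt "0 0 0 -38 185 -95 0.3" --pt "0 0 0 -38 185 -95 0.3"

```text
t: 14.33
tcp_pos: [0.5653, -0.3082, 0.1462]
tool_rot: [1.0, -0.002, 0.0, 0.0]
force: [-0.3, 0.8, 0.2]
finger_gap: 0.699
gripper_force: 0.0
```

Run:
```python
from h import *
w=snap('wrist','w6.png');t=snap('top','top6.png')
print(readout.sense()['tcp_pos'])
P=world(w).reshape(-1,3);m=(np.hypot(P[:,0]-.566,P[:,1]+.307)<.03)&(abs(P[:,2]-.07)<.006);q=P[m];print(len(q),q.mean(0),q.max(0),q.min(0))
P=world(t).reshape(-1,3)
for x,y,h in((.58,.283,.067),(.698,0,.045),(.6035,-.1225,.067)):
    m=(np.hypot(P[:,0]-x,P[:,1]-y)<.035)&(abs(P[:,2]-h)<.008);q=P[m];print(len(q),q.mean(0) if len(q) else '')
i=t['img'][130:290,100:420,::-1];cv2.imwrite('pics/c6.png',cv2.resize(i,None,fx=2.5,fy=2.5,interpolation=cv2.INTER_CUBIC))
```

```text
[ 0.56545961 -0.3053121   0.1460271 ]
1333 [ 0.56995364 -0.31005127  0.06963099] [ 0.58219637 -0.29701081  0.07198471] [ 0.55653032 -0.32278928  0.06408771]
90 [0.57817091 0.27990951 0.06597296]
30 [ 0.69779449 -0.00133941  0.04355656]
0
```

View pics/c6.png

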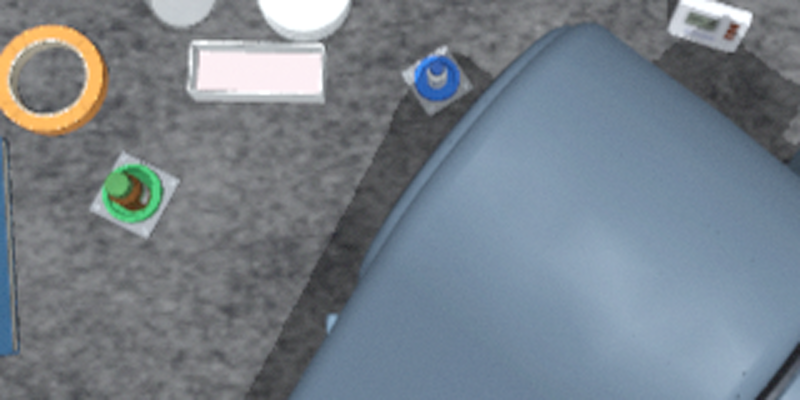

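View pics/w6.png

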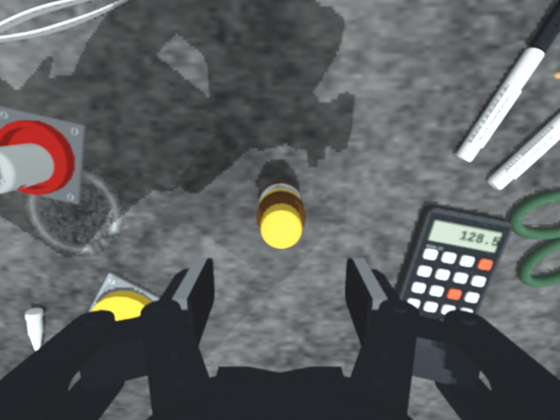

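Blue and green stand in their cups at crop pixels (437,72) and (125,187), and red stands in its cup at the left (30,165) of the wrist view. The yellow vial is at (281,225), with nothing in the way. Gripping it and checking red from the side.

Request:
move_arm --pt "0 0 0 3 3 25 0.3" --pt "0 0 0 3 3 50 0.3" --pt "0 0 0 3 3 72 0.3" --pt "0 0 0 3 3 88 0.3" --pt "0 0 0 3 3 97 0.3" --pt "0 0 0 3 3 97 0.3" --pt "0 0 0 3 3 97 1" --pt "0 0 0 3 3 97 1" --pt "0 0 0 3 3 97 1" --pt "0 0 0 3 3 97 1" --pt "0 0 0 3 3 97 1" --pt "0 0 0 3 3 97 1"

```text
t: 15.43
tcp_pos: [0.5693, -0.3098, 0.0506]
tool_rot: [1.0, -0.0, 0.001, 0.001]
force: [0.5, 0.8, 5.2]
finger_gap: 0.387
gripper_force: 25.9
```

Run:
```python
from h import *
t=snap('side')
P=world(t).reshape(-1,3)
for x,y,h in((.58,.283,.067),(.698,0,.045),(.6035,-.1225,.067)):
    m=(np.hypot(P[:,0]-x,P[:,1]-y)<.03)&(P[:,2]>.02)
    q=P[m]
    for a in (q[q[:,2]>h-.008],q[(q[:,2]<.035)]): print(len(a),a.mean(0).round(4) if len(a) else '',a[:,2].max() if len(a) else '')
i=t['img'][150:320,180:380,::-1];cv2.imwrite('pics/s7.png',cv2.resize(i,None,fx=3.5,fy=3.5,interpolation=cv2.INTER_CUBIC))
```

```text
85 [0.5748 0.2846 0.0663] 0.07255204818584614
76 [0.5716 0.29   0.0273] 0.03461209781920338
22 [0.6957 0.0009 0.0426] 0.04781586725017117
35 [0.6943 0.0044 0.0283] 0.034986965094250255
42 [ 0.5967 -0.1153  0.0665] 0.07227232879230448
46 [ 0.5939 -0.1115  0.0266] 0.03362884482362485
```

View pics/s7.png

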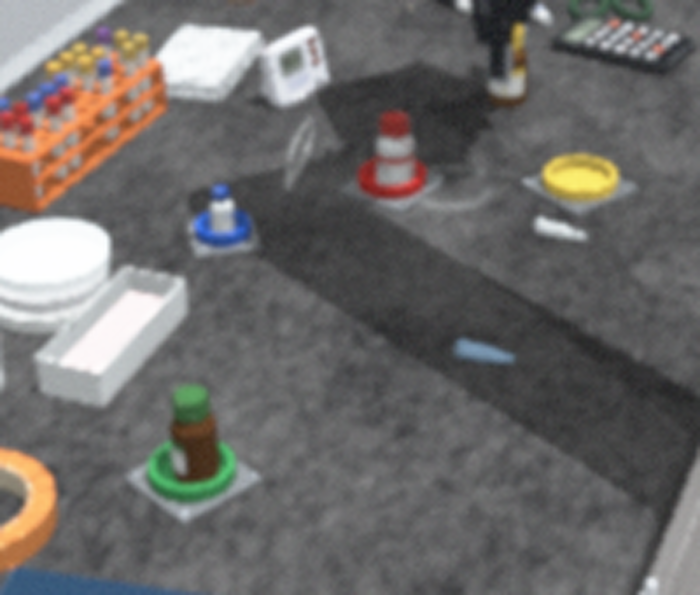

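Red, green and blue all stand upright in their cups at (393,165), (195,450) and (222,215). The yellow vial is gripped and goes in now.

Request:
move_arm --pt "0 0 0 0 0 -15 1" --pt "0 0 0 0 0 -40 1" --pt "0 0 0 -10 -12 -60 1" --pt "0 0 0 -28 -36 -60 1" --pt "0 0 0 -48 -60 -60 1" --pt "0 0 0 -68 -85 -60 1" --pt "0 0 0 -88 -110 -60 1" --pt "0 0 0 -103 -128 -60 1" --pt "0 0 0 -110 -137 -60 1" --pt "0 0 0 -110 -137 -60 1" --pt "0 0 0 -110 -137 -60 1"

```text
t: 16.4
tcp_pos: [0.4597, -0.1733, 0.1095]
tool_rot: [1.0, 0.0, 0.001, 0.001]
force: [0.2, -0.8, 0.4]
finger_gap: 0.389
gripper_force: 25.4
```

Request:
move_arm --pt "0 0 0 0 0 5 1" --pt "0 0 0 0 0 20 1" --pt "0 0 0 0 0 35 1" --pt "0 0 0 0 0 46 1" --pt "0 0 0 0 0 52 1" --pt "0 0 0 0 0 54.5 1" --pt "0 0 0 0 0 54.5 1" --pt "0 0 0 0 0 54.5 0.5" --pt "0 0 0 0 0 54.5 0.3" --pt "0 0 0 0 0 54.5 0.3" --pt "0 0 0 0 0 54.5 0.3" --pt "0 0 0 0 0 54.5 0.3"

```text
t: 17.4
tcp_pos: [0.4588, -0.1726, 0.0547]
tool_rot: [1.0, -0.0, 0.0, 0.0]
force: [0.0, -0.1, 0.4]
finger_gap: 0.7
gripper_force: 0.0
```

Request:
move_arm --pt "0 0 0 0 0 -20 0.3" --pt "0 0 0 0 0 -50 0.3" --pt "0 0 0 0 0 -80 0.3" --pt "0 0 0 0 0 -110 0.3" --pt "0 0 0 0 40 -140 0.3" --pt "0 0 0 0 80 -150 0.3" --pt "0 0 0 0 120 -150 0.3" --pt "0 0 0 0 160 -150 0.3" --pt "0 0 0 0 200 -150 0.3" --pt "0 0 0 0 240 -150 0.3" --pt "0 0 0 0 240 -150 0.3" --pt "0 0 0 0 240 -150 0.3"

```text
t: 18.4
tcp_pos: [0.458, -0.4149, 0.2043]
tool_rot: [1.0, -0.002, 0.0, 0.0]
force: [-0.3, 0.1, -0.5]
finger_gap: 0.701
gripper_force: 0.0
```

Run:
```python
from h import *
t=snap('top','top8.png');P=world(t).reshape(-1,3)
for n,x,y,h in(('g',.581,.2826,.067),('b',.6986,-.001,.045),('r',.6044,-.1228,.067),('y',.4598,-.1726,.075)):
    m=(np.hypot(P[:,0]-x,P[:,1]-y)<.035)&(abs(P[:,2]-h)<.008);q=P[m];print(n,len(q),(q.mean(0)-[x,y,0]).round(4) if len(q) else '')
i=t['img'][130:290,100:420,::-1];cv2.imwrite('pics/c8.png',cv2.resize(i,None,fx=2.5,fy=2.5,interpolation=cv2.INTER_CUBIC))
s=snap('side');i=s['img'][150:320,180:400,::-1];cv2.imwrite('pics/s8.png',cv2.resize(i,None,fx=3.5,fy=3.5,interpolation=cv2.INTER_CUBIC))
```

```text
g 87 [-0.0026 -0.0023  0.0659]
b 30 [-0.0005 -0.0001  0.0432]
r 85 [-0.0049  0.0033  0.0655]
y 115 [-0.0022 -0.0009  0.0737]
```

View pics/s8.png

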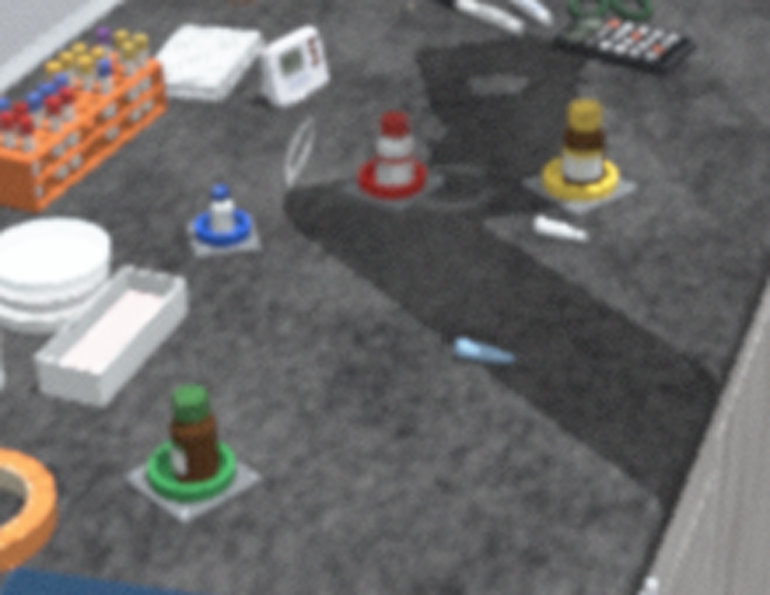

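View pics/c8.png

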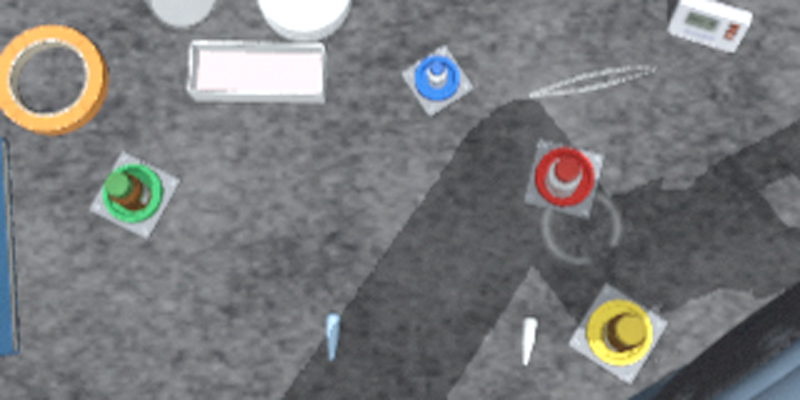

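All four vials stand upright in their own cups. Their centres are within about 6 mm, and the cap heights are about 5 mm above the table readings, so they are on the cup floors. The arm is clear.

```bash
python3 -c "
from h import *
print(order.sign_off())"
```

```text
the job is handed in; nothing more can be done
None
```

All four vials are standing upright and released in the cups matching their caps, with yellow placed last, and the job was handed in after about 18 s of robot time; sign-off returned no verdict.

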